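# Tip a ring gauge up out of its soak block and set it on the checking stand

### The arm

A 7-joint arm with a two-finger parallel gripper is mounted at the origin on the work surface. World frame = base frame: x ahead of the robot, y to its left, z up, the work surface at z = 0. Lengths are in m, angles in rad, forces in N, time in s.
With the tool pointing down it reaches from about 0.4 to 0.85 m from the base axis. Payload 4.5 kg.
Tool frame: the origin (TCP) lies between the finger pads; the fingertips stand 11 mm ahead of it and the grasp point (between the pads) lies 8 mm behind it (r.nose_length is the distance from the TCP to the fingertips, in m); z points along the fingers, y is the line along which they close (so a half turn about z gives the same grasp; the last joint's range is limited). The gripper opens to 88 mm and grips with 3 to 60 N. Pads are 18 mm wide; open, the fingers measure 123 mm over their backs; the gripper's body (75 mm by 187 mm) begins 45 mm behind the grasp point.
Start: joints at [-1.077, 0.689, -0.195, 1.565, 0.157, 0.902, -0.215], TCP at [0.277, 0.56, 0.25] pointing down, gripper open.
Joint ranges: [-3.01, 3.01], [-0.46, 2.08], [-1.47, 1.51], [0.13, 2.56], [-1, 4.14], [0.04, 2.09], [-2.66, 2.66]. Speed limits (rad/s): [2.57, 2.57, 3.14, 3.14, 3.14, 3.14, 3.14].

### API

Orientations are given as a unit quaternion [x, y, z, w].
In Python, from plant import get_state, snapshot, camera_model, r gives the robot as it stands.
- The arm moves only by the shell command python3 -m inch 'ROWS' [FORCE]. ROWS is text: rows parted by semicolons, each of 7 numbers parted by spaces: the opening, from -1 (shut) to 1 (fully open), then the shift along the tool's x, y, z in m, then the turn, a rotation vector about the tool's x, y, z in rad. A call has 1 to 20 rows; each row shifts and turns the commanded pose from where the row before left it, along the tool's axes as they then stand; what a row does not reach is not made up. A row lasts 1/12 s, in which the tool goes at most 41.7 mm and 7.16 degrees, less where a joint would pass 70% of its speed; a pose out of reach is approached as far as the arm can. A call is refused whole if a number of a shift passes 0.0417 or a number of a turn 0.125, either way. A call with a gripper value outside its range is refused whole. The fingers move at their own pace and stop on an object; FORCE is the grip in N (left out, the last holds). Time passes only in rows, so rows that do not move let the fingers close. It gives the time, the measured TCP pose, the force, the opening and the grip force at its end, in the units of the state.
- get_state(): the state, without advancing time (a new reading comes with each control period).
- snapshot(name): name is "scene" or "top" or "wrist"; returns (picture, depth): 384x512x3 uint8, red, green, blue; 384x512 float32, m along the optical axis (not along the pixel's ray), 0 where there is no reading.
- camera_model(name): a dict with "intrinsics" (3x3 intrinsics, pixels), "view" (4x4, takes a point from world to camera coordinates). Camera axes: x right, y down, z forward; pixel columns grow to the right and rows downward; lengths in m; the calibration is good to about 2 mm. A picture is of the moment at which its call begins: read the wrist's pose just before it. camera_model takes no time and is no camera call; for the wrist camera it gives the pose at the moment of the call.
- r.finish_job(): hands the job in; it is judged then, once.
The state is a dict: "clock": time; "q": joint angles; "qd": joint speeds; "joint_torque": joint torques, N m; "tool_pos": TCP position; "eef_rot": TCP orientation; "contact_force": force on the tool from outside, world axes, zero at the start; "moment": the same for the moment, N m; "opening": opening from 0.0 (shut) to 1.0 (fully open); "finger_force": force on a finger pad.
Only numpy, scipy, OpenCV 4.12 (cv2) and the standard library are available. Lean on these libraries where they do the work, as an engineer would, in place of code of your own. Each camera call takes 0.05 s, during which the arm holds its last target. There are 200 camera calls.

### The job

Press the red tab of the rocker straight down until you feel it come up against its stop, and hold it there at about 18 N for one second, never pressing harder than 25 N, so that the far end of the rocker tips the brass ring gauge up out of the soak block. Then let go of the tab, take the raised ring, lift it out and lower it gently over the spindle of the blue-footed checking stand until it sits flat on the shoulder. Let go of it there, and leave the other things on the granite table where they are.

Things in the scene. Friction and masses are not known exactly. Their poses are not given: they have to be found in the camera images.
- block: Fixed soak block on a steel base plate 285 x 100 x 12 mm; origin: centre of the plate's underside. x runs along the rocker from the red tab (x = -115 mm) to the square well (at x = +100 mm, y = 0; 86 x 86 mm outside, inside 56 in x, 54 in y), z up. Top around the well: 71 mm above the granite. Pivot at x = 0 between cheeks 58 mm high.
- rocker: Steel rocker, 225 x 22 x 10 mm, red tab at its -x end, lifting pad under the ring at its +x end. Origin on the pivot, 44 mm above the granite; its +x end tips up as the tab is pressed. The pivot is stiff: it stays where it is left, also with the ring on it. Moving it takes 4 to 9 N at the tab. Its stop is set differently each time: it must be felt.
- tab_top (a point): Centre of the top face of the red tab, 38 mm (block's x) x 40 mm (y). It starts 69 to 83 mm above the granite and meets the stop at 42 to 54 mm (varies, cannot be seen). The tab sits on a stiff spring, 10 N/mm, at most 4 mm: against the stop the force rises by some 10 N per mm. x and y as the block's, z up out of the tab, tipping with the rocker.
- ring_center (a point): Centre (half-way up) of the loose brass ring: 50 mm outside, 25 mm bore, 26 mm high, 0.17 to 0.35 kg, z its axis. It starts level in the well, flush with its top (no side to grip), centre 58 mm above the granite. With the tab on its stop it stands 9 to 21 mm higher, tilted up to 0.18 rad about the block's y, and stays so; grip its upper part with fingers closing along the block's y.
- stand_seat (a point): Centre of the shoulder of the fixed checking stand, 45 mm above the granite, z up: blue foot 86 mm diameter, 14 mm high; steel column of 36 mm diameter up to the shoulder; above it a spindle of 21.5 mm diameter, straight for 20 mm, then tapering to its tip 33 mm above the shoulder. A seated ring has its centre 13 mm above this point. Changes places with the V-block and flange.
- vblock: Bystander: dark steel V-block, 50 x 50 x 40 mm, loose. Origin: centre of its underside.
- flange: Bystander: turned aluminium flange, 60 mm diameter, 42 mm high, loose. Origin: centre of its underside.
- caliper: Bystander: digital caliper lying flat, 200 mm long, 13 mm high. Origin: under the middle of its beam.
- plug_gauge: Bystander: lying plug gauge with green handle, 116 mm long, 17 mm thick. Origin: under its middle.
- driver: Bystander: screwdriver lying flat. Origin: under its middle.
- ring: The same brass ring gauge as ring_center; origin: centre of its underside.
- stand: The checking stand of stand_seat; origin: centre of the underside of its foot.
Things that resemble listed ones, but are neither listed nor needed, are in the scene too. Of the things that look like the ring, the smallest one is meant.

How it is judged:
On the way, in this order (a step that is already met when the one before it is completed fails the run):
1. the tab is held pressed against its stop by the fingers with 14 to 22 N for 0.7 s, the ring tipped up out of the well (contact force between the fingers and rocker between 14 and 22 N and z of ring_center in the frame of block above 0.066 m), for 0.7 s.
2. the raised ring is lifted clear of the well, the tab let go (z of ring_center in the frame of block above 0.1 m and contact force between the fingers and rocker below 0.5 N), for 0.1 s.
At the end, for the whole second after the job is handed in: The ring sits on the stand's shoulder around the spindle: its centre within 4 mm of the stand's axis and 10 to 15.5 mm above the shoulder, level within 0.06 rad, at rest and released (horizontal distance between ring_center and stand_seat below 0.004 m and z of ring_center in the frame of stand_seat between 0.01 and 0.0155 m and angle between ring_center's own z axis and vertical below 0.06 rad and linear speed of ring below 0.02 m/s); the robot touches nothing.
It fails at once if the tab or rocker is pressed by the robot with more than 25 N (contact force between the fingers and rocker above 25 N).
It fails at once if the ring is dropped or jammed onto the stand (over 60 N between them) (contact force between ring and stand above 60 N).
It fails at once if a bystander is moved by more than 20 mm (distance of any of vblock, flange, caliper, plug_gauge, driver from where it was at the start of the episode above 0.02 m).
It also fails if it takes over 72 s, if anything falls off the work surface, if the arm or the gripper's body presses on something with over 40 N, if the wrist force passes 120 N, or if a joint passes its speed limit or range.

## Working session

There is one attempt and no reset: what is moved stays moved. The work goes in short steps, Python scripts to look and compute and a shell command to move; the robot and the scene stay as the last step left them, time stands still between calls to the robot, and variables do not carry over. Pictures are saved under pics/ and viewed, at most 10 in all, crops included, and the job is handed in when it is done.

```bash
ls; mkdir -p pics
python3 - <<'E'
from plant import get_state, snapshot, camera_model, r
import cv2, numpy as np
s=get_state(); print({k:np.round(v,3).tolist() for k,v in s.items()})
for n in("top","scene"):
    p,d=snapshot(n); np.savez(f'{n}.npz',p=p,d=d,**camera_model(n)); cv2.imwrite(f'pics/{n}.png',p[...,::-1]); print(np.round(camera_model(n)['view'],3).tolist())
E
```

```text
pics
{'clock': 0.0, 'q': [-1.077, 0.69, -0.195, 1.566, 0.157, 0.903, -0.215], 'qd': [-0.001, -0.001, 0.0, -0.0, 0.001, -0.002, -0.002], 'joint_torque': [-0.0, -52.756, -1.267, -15.343, -0.053, 0.007, 0.0], 'tool_pos': [0.277, 0.56, 0.249], 'eef_rot': [0.228, 0.974, -0.001, -0.0], 'contact_force': [-0.208, -0.507, -0.3], 'moment': [0.003, -0.047, -0.07], 'finger_force': 0.0, 'opening': 1.001}
[[0.011, -1.0, 0.015, -0.02], [-0.992, -0.013, -0.127, 0.566], [0.127, -0.013, -0.992, 1.137], [0.0, 0.0, 0.0, 1.0]]
[[-0.853, 0.522, -0.003, 0.471], [0.353, 0.573, -0.739, -0.153], [-0.385, -0.631, -0.673, 1.417], [0.0, 0.0, 0.0, 1.0]]
```

View pics/top.png

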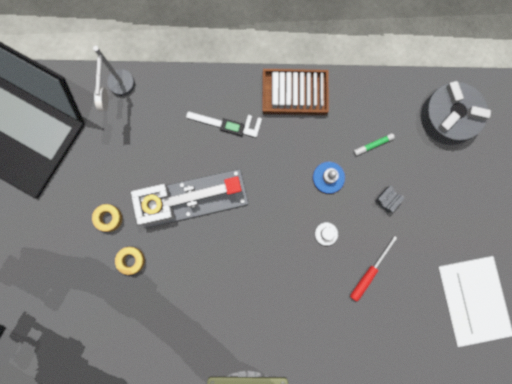

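View pics/scene.png

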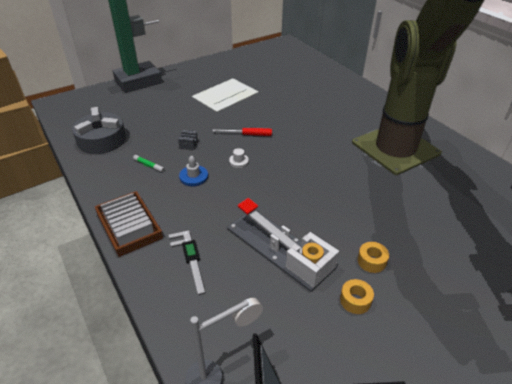

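The top view shows the red tab at about (233,186), the small ring in the well at (152,204) and the blue stand at (329,177). The flange is at (326,234) and the V-block at (390,200). The two larger rings at (106,217) and (129,261) are decoys.

```bash
cat > h.py <<'E'
import numpy as np, cv2
def cloud(f):
    z=np.load(f); d=z['d']; K=z['intrinsics']; V=z['view']
    v,u=np.indices(d.shape); c=np.stack([(u-K[0,2])/K[0,0]*d,(v-K[1,2])/K[1,1]*d,d],-1)
    w=(c-V[:3,3])@V[:3,:3]; w[d==0]=np.nan
    return z['p'],w
E
python3 - <<'E'
from h import *
for f in('top','scene'):
    p,w=cloud(f+'.npz'); h=cv2.cvtColor(p,cv2.COLOR_RGB2HSV).astype(int); H,S,Va=h[...,0],h[...,1],h[...,2]
    X,Y,Z=w[...,0],w[...,1],w[...,2]
    v,u=np.indices(Z.shape)
    def rep(n,m):
        q=w[m&np.isfinite(Z)]; 
        if len(q)==0: print(n,0);return
        b=cv2.minAreaRect((q[:,:2]*1000).astype(np.float32))
        print(f,n,len(q),'mean',q.mean(0).round(4),'med',np.median(q,0).round(4),'zrange',np.percentile(q[:,2],[5,95]).round(4),'rect',np.round(b[0],1),np.round(b[1],1),round(b[2],1))
    a=(200,170,270,205) if f=='top' else (235,195,262,215)
    box=lambda x0,y0,x1,y1:(u>=x0)&(u<x1)&(v>=y0)&(v<y1)
    red=((H<8)|(H>172))&(S>150)&box(*a); rep('tab',red&(Z>.055))
    br=(H>10)&(H<35)&(S>110)&box(*((135,188,170,220) if f=='top' else (295,235,330,268))); rep('ring',br); rep('ringtop',br&(Z>.06))
    bl=(H>95)&(H<130)&(S>130)&box(*((305,155,355,200) if f=='top' else (170,155,215,190))); rep('foot',bl&(Z>.007))
    g=box(*((305,155,355,200) if f=='top' else (170,150,215,190)))
    rep('shoulder',g&(Z>.04)&(Z<.05)); rep('spindle',g&(Z>.055)); rep('tip',g&(Z>.068))
    gb=box(*((125,175,175,230) if f=='top' else (280,225,345,285))); rep('welltop',gb&(Z>.066)&(Z<.076))
    print('table',np.nanmedian(Z[box(*((280,260,330,330) if f=='top' else (120,180,160,195)))]))
E
```

```text
top tab 180 mean [0.5859 0.0448 0.077 ] med [0.5864 0.0441 0.0769] zrange [0.0732 0.0808] rect [585.9  45.7] [37.3 33.8] 14.6
top ring 20 mean [0.5374 0.2491 0.0642] med [0.538  0.2579 0.0634] zrange [0.0568 0.0708] rect [536.2 244.9] [37.6 21.8] 76.7
top ringtop 16 mean [0.5375 0.2456 0.066 ] med [0.5391 0.2525 0.0652] zrange [0.0609 0.0711] rect [536.2 244.9] [37.6 21.8] 76.7
top foot 493 mean [ 0.6175 -0.2076  0.0142] med [ 0.6134 -0.2039  0.0143] zrange [0.0106 0.0176] rect [ 620.  -209.9] [81.9 81.2] 85.0
top shoulder 85 mean [ 0.6187 -0.2083  0.045 ] med [ 0.6166 -0.2067  0.0448] zrange [0.0412 0.0488] rect [ 620.3 -210.8] [35.5 34. ] 87.6
top spindle 60 mean [ 0.6193 -0.2086  0.0713] med [ 0.6187 -0.2086  0.0729] zrange [0.0579 0.0789] rect [ 620.3 -209. ] [19.5 17.1] 2.8
top tip 44 mean [ 0.6204 -0.2095  0.0746] med [ 0.6199 -0.2093  0.0746] zrange [0.0701 0.0792] rect [ 621.  -209.6] [18.2 15.8] 2.8
top welltop 853 mean [0.535  0.2541 0.0713] med [0.5327 0.2546 0.0714] zrange [0.0677 0.0747] rect [536.3 252.6] [86.3 86.6] 14.0
table 0.0004533888040558991
scene tab 188 mean [
[... 379 characters left out ...]
 307 mean [ 0.6277 -0.2009  0.0143] med [ 0.6344 -0.1974  0.0146] zrange [0.0091 0.0179] rect [ 625.6 -206.5] [75.9 83.8] 67.0
scene shoulder 67 mean [ 0.6245 -0.2058  0.0451] med [ 0.6261 -0.2033  0.0456] zrange [0.0404 0.0485] rect [ 623.7 -208.2] [32.7 33. ] 66.3
scene spindle 58 mean [ 0.6237 -0.2079  0.0684] med [ 0.6241 -0.2071  0.0701] zrange [0.0569 0.0788] rect [ 623.2 -209.3] [16.2 18.1] 62.6
scene tip 32 mean [ 0.6236 -0.2092  0.0741] med [ 0.6237 -0.2085  0.0739] zrange [0.0697 0.0797] rect [ 623.5 -209.8] [15.3 14.8] 64.5
scene welltop 943 mean [0.5384 0.2541 0.0715] med [0.5371 0.2553 0.0717] zrange [0.0677 0.0741] rect [536.6 250.1] [88.9 87.7] 14.1
table 0.0012889246314078582
```

The heights and sizes fit the description. The well is at (0.536, 0.2515) with block yaw of about 103.9°, the tab at (0.588, 0.044, 0.077) and the stand at (0.622, -0.2095). I'll align the tool with the block, so tool x is block x, and go above the tab with the fingers shut.

```bash
python3 -m inch '-1 0 0 0 0 0 0.124;-1 0 0 0 0 0 0.124;-1 0 0 0 0 0 0.124;-1 0 0 0 0 0 0.124;-1 0 0 0 0 0 0.124;-1 0 0 0 0 0 0.124;-1 0 0 0 0 0 0.123;-1 -0.02 0.006 0 0 0 0;-1 -0.036 0.0111 0 0 0 0;-1 -0.036 0.0111 0 0 0 0;-1 -0.036 0.0111 0 0 0 0;-1 -0.036 0.0111 0 0 0 0;-1 -0.036 0.0111 0 0 0 0;-1 -0.036 0.0111 0 0 0 0;-1 -0.036 0.0111 0 0 0 0;-1 -0.036 0.0111 0 0 0 0;-1 -0.036 0.0111 0 0 0 0;-1 -0.036 0.0111 0 0 0 0;-1 -0.036 0.0111 0 0 0 0;-1 0 0 0 0 0 0'
cat > st.py <<'E'
import sys; from h import *; from plant import get_state
from scipy.spatial.transform import Rotation as R
s=get_state(); M=R.from_quat(s['eef_rot']).as_matrix(); p=np.array(s['tool_pos'])
print('t',round(s['clock'],2),'p',p.round(4),'ex',M[:,0].round(3),'ey',M[:,1].round(3),'ez',M[:,2].round(3),'F',np.round(s['contact_force'],2),'op',round(s['opening'],3),'ff',round(s['finger_force'],1),'q7',round(s['q'][6],2))
if len(sys.argv)>3: print('shift',(M.T@(np.array(list(map(float,sys.argv[1:4])))-p)).round(4))
E
python3 st.py 0.5877 0.0438 0.1
```

```text
clock: 1.77
tool_pos: [0.5063, 0.1778, 0.2496]
eef_rot: [0.621, 0.784, -0.001, 0.003]
contact_force: [0.8, -0.8, -0.9]
opening: 0.008
finger_force: 0.0
t 1.77 p [0.5063 0.1778 0.2496] ex [-0.229  0.974 -0.006] ey [0.974 0.229 0.001] ez [ 0.003 -0.006 -1.   ] F [ 0.76 -0.84 -0.85] op 0.008 ff 0.0 q7 -0.2
shift [-0.1481  0.0484  0.1506]
```

```bash
python3 -m inch '-1 -0.0185 0.006 0.01 0 0 0;-1 -0.0185 0.006 0.018 0 0 0;-1 -0.0185 0.006 0.02 0 0 0;-1 -0.0185 0.006 0.02 0 0 0;-1 -0.0185 0.006 0.02 0 0 0;-1 -0.0185 0.006 0.02 0 0 0;-1 -0.0185 0.006 0.02 0 0 0;-1 -0.0185 0.006 0.018 0 0 0;-1 0 0 0 0 0 0;-1 0 0 0 0 0 0;-1 0 0 0 0 0 0' >/dev/null; python3 st.py 0.5877 0.0438 0.09
```

```text
t 2.68 p [0.5842 0.0568 0.104 ] ex [-0.243  0.97   0.001] ey [0.97  0.243 0.   ] ez [-0.     0.001 -1.   ] F [-0.79  0.01  0.68] op 0.002 ff 0.0 q7 0.03
shift [-0.0134  0.0003  0.014 ]
```

```bash
python3 -m inch '-1 -0.0067 0 0.003 0 0 0;-1 -0.0067 0 0.003 0 0 0;-1 0 0 0.002 0 0 0;-1 0 0 0 0 0 0;-1 0 0 0 0 0 0' >/dev/null;python3 st.py; for i in 1 ; do python3 -m inch '-1 0 0 0.001 0 0 0;-1 0 0 0.001 0 0 0;-1 0 0 0.001 0 0 0;-1 0 0 0.001 0 0 0;-1 0 0 0.001 0 0 0;-1 0 0 0.001 0 0 0;-1 0 0 0.001 0 0 0;-1 0 0 0.001 0 0 0;-1 0 0 0.001 0 0 0;-1 0 0 0.001 0 0 0;-1 0 0 0.001 0 0 0;-1 0 0 0.001 0 0 0'; done; python3 st.py
```

```text
t 3.1 p [0.5876 0.0426 0.0958] ex [-0.242  0.97   0.   ] ey [0.97  0.242 0.   ] ez [-0.  0. -1.] F [-0.43 -0.26  0.31] op 0.002 ff 0.0 q7 0.04
clock: 4.1
tool_pos: [0.5882, 0.0414, 0.0842]
eef_rot: [0.616, 0.788, -0.0, 0.001]
contact_force: [-0.6, -1.8, 5.6]
opening: 0.006
finger_force: 2.7
t 4.1 p [0.5882 0.0414 0.0842] ex [-0.241  0.971 -0.001] ey [0.971 0.241 0.001] ez [ 0.001 -0.001 -1.   ] F [-0.59 -1.84  5.65] op 0.006 ff 2.7 q7 0.04
```

```bash
python3 -m inch '-1 0 0 0.0015 0 0 0;-1 0 0 0.0015 0 0 0;-1 0 0 0.0015 0 0 0;-1 0 0 0.0015 0 0 0;-1 0 0 0.0015 0 0 0;-1 0 0 0.0015 0 0 0;-1 0 0 0.0015 0 0 0;-1 0 0 0.0015 0 0 0;-1 0 0 0.0015 0 0 0;-1 0 0 0 0 0 0' >/dev/null; python3 st.py
```

```text
t 4.93 p [0.5888 0.0393 0.0711] ex [-0.239  0.971 -0.004] ey [0.971 0.239 0.001] ez [ 0.002 -0.003 -1.   ] F [ 1.16 -5.19  8.58] op 0.003 ff 3.9 q7 0.04
```

```bash
python3 -m inch '-1 0 0 0.001 0 0 0;-1 0 0 0.001 0 0 0;-1 0 0 0.001 0 0 0;-1 0 0 0 0 0 0' >/dev/null; python3 st.py;  python3 -m inch '-1 0 0 0.0007 0 0 0;-1 0 0 0.0007 0 0 0;-1 0 0 0 0 0 0' >/dev/null; python3 st.py
```

```text
t 5.27 p [0.5889 0.039  0.0682] ex [-0.239  0.971 -0.004] ey [0.971 0.239 0.001] ez [ 0.002 -0.004 -1.   ] F [ 0.06 -6.09  7.9 ] op 0.004 ff 4.1 q7 0.04
t 5.52 p [0.5889 0.0389 0.0669] ex [-0.239  0.971 -0.004] ey [0.971 0.239 0.001] ez [ 0.002 -0.004 -1.   ] F [-0.11 -6.36  9.23] op 0.001 ff 4.2 q7 0.04
```

```bash
python3 -m inch '-1 0 0 0.0007 0 0 0;-1 0 0 0.0007 0 0 0;-1 0 0 0 0 0 0' >/dev/null; python3 st.py;  python3 -m inch '-1 0 0 0.0007 0 0 0;-1 0 0 0 0 0 0' >/dev/null; python3 st.py;  python3 -m inch '-1 0 0 0.0007 0 0 0;-1 0 0 0 0 0 0' >/dev/null; python3 st.py
```

```text
t 5.77 p [0.589  0.0387 0.0655] ex [-0.239  0.971 -0.004] ey [0.971 0.239 0.002] ez [ 0.003 -0.004 -1.   ] F [-0.41 -5.76  8.2 ] op 0.01 ff 4.2 q7 0.04
t 5.93 p [0.589  0.0387 0.0648] ex [-0.239  0.971 -0.005] ey [0.971 0.239 0.002] ez [ 0.003 -0.004 -1.   ] F [ 0.42 -6.73  8.12] op 0.001 ff 4.2 q7 0.04
t 6.1 p [0.589  0.0387 0.0641] ex [-0.239  0.971 -0.005] ey [0.971 0.239 0.002] ez [ 0.003 -0.004 -1.   ] F [ 0.33 -4.71  8.46] op 0.004 ff 4.2 q7 0.04
```

```bash
python3 -m inch '-1 0 0 0.0005 0 0 0;-1 0 0 0.0005 0 0 0;-1 0 0 0 0 0 0' >/dev/null; python3 st.py;  python3 -m inch '-1 0 0 0.0005 0 0 0;-1 0 0 0.0005 0 0 0;-1 0 0 0 0 0 0' >/dev/null; python3 st.py
```

```text
t 6.35 p [0.589  0.0387 0.0631] ex [-0.239  0.971 -0.005] ey [0.971 0.239 0.002] ez [ 0.003 -0.004 -1.   ] F [ 0.28 -5.9   8.21] op 0.002 ff 4.3 q7 0.04
t 6.6 p [0.589  0.0387 0.0621] ex [-0.239  0.971 -0.005] ey [0.971 0.239 0.002] ez [ 0.003 -0.004 -1.   ] F [ 0.39 -5.96  7.64] op 0.003 ff 4.4 q7 0.04
```

```bash
python3 -m inch '-1 0 0 0.0005 0 0 0;-1 0 0 0.0005 0 0 0;-1 0 0 0 0 0 0' >/dev/null; python3 st.py
```

```text
t 6.85 p [0.589  0.0386 0.0611] ex [-0.239  0.971 -0.005] ey [0.971 0.239 0.002] ez [ 0.003 -0.004 -1.   ] F [-0.97 -6.71  8.09] op 0.004 ff 4.4 q7 0.04
```

```bash
python3 -m inch '-1 0 0 0.0006 0 0 0;-1 0 0 0.0006 0 0 0;-1 0 0 0 0 0 0' >/dev/null; python3 st.py
```

```text
t 7.1 p [0.5891 0.0386 0.0599] ex [-0.239  0.971 -0.005] ey [0.971 0.239 0.002] ez [ 0.003 -0.004 -1.   ] F [ 0.34 -6.68  8.29] op 0.004 ff 4.4 q7 0.04
```

```bash
python3 -m inch '-1 0 0 0.0005 0 0 0;-1 0 0 0.0005 0 0 0;-1 0 0 0 0 0 0' >/dev/null; python3 st.py
```

```text
t 7.35 p [0.5891 0.0385 0.059 ] ex [-0.239  0.971 -0.005] ey [0.971 0.239 0.002] ez [ 0.003 -0.004 -1.   ] F [-0.31 -6.01  8.78] op 0.007 ff 4.8 q7 0.04
```

```bash
python3 -m inch '-1 0 0 0.0005 0 0 0;-1 0 0 0 0 0 0' >/dev/null; python3 st.py
```

```text
t 7.52 p [0.5892 0.0386 0.0586] ex [-0.239  0.971 -0.005] ey [0.971 0.239 0.002] ez [ 0.003 -0.004 -1.   ] F [-0.46 -6.25 10.43] op 0.002 ff 5.4 q7 0.04
```

```bash
python3 -m inch '-1 0 0 0.0004 0 0 0;-1 0 0 0 0 0 0' >/dev/null; python3 st.py
```

```text
t 7.68 p [0.5892 0.0386 0.0583] ex [-0.239  0.971 -0.005] ey [0.971 0.239 0.002] ez [ 0.003 -0.004 -1.   ] F [-0.   -6.31 11.27] op 0.006 ff 5.9 q7 0.04
```

```bash
python3 -m inch '-1 0 0 0.0005 0 0 0;-1 0 0 0.0004 0 0 0;-1 0 0 0 0 0 0' >/dev/null; python3 st.py
```

```text
t 7.93 p [0.5893 0.0386 0.0578] ex [-0.239  0.971 -0.005] ey [0.971 0.239 0.002] ez [ 0.003 -0.004 -1.   ] F [-0.9  -5.57 13.63] op 0.005 ff 6.9 q7 0.04
```

```bash
python3 -m inch '-1 0 0 0.0004 0 0 0;-1 0 0 0 0 0 0' >/dev/null; python3 st.py
```

```text
t 8.1 p [0.5894 0.0386 0.0575] ex [-0.239  0.971 -0.005] ey [0.971 0.239 0.002] ez [ 0.004 -0.004 -1.   ] F [-1.23 -6.91 14.21] op 0.006 ff 7.4 q7 0.04
```

```bash
python3 -m inch '-1 0 0 0.0004 0 0 0;-1 0 0 0.0004 0 0 0;-1 0 0 0 0 0 0;-1 0 0 0 0 0 0;-1 0 0 0 0 0 0' >/dev/null; python3 st.py
```

```text
t 8.52 p [0.5895 0.0386 0.057 ] ex [-0.239  0.971 -0.005] ey [0.971 0.239 0.003] ez [ 0.004 -0.004 -1.   ] F [-0.65 -5.3  16.03] op 0.006 ff 8.2 q7 0.04
```

```bash
python3 -m inch '-1 0 0 0.0001 0 0 0;-1 0 0 0 0 0 0;-1 0 0 0 0 0 0;-1 0 0 0 0 0 0;-1 0 0 0 0 0 0;-1 0 0 0 0 0 0;-1 0 0 0 0 0 0;-1 0 0 0 0 0 0;-1 0 0 0 0 0 0;-1 0 0 0 0 0 0;-1 0 0 0 0 0 0;-1 0 0 0 0 0 0' >/dev/null; python3 st.py
python3 - <<'E'
from plant import *
import numpy as np,cv2
for n in('top','scene'):
    p,d=snapshot(n);np.savez(n+'2.npz',p=p,d=d,**camera_model(n))
    cv2.imwrite(f'pics/{n}2.png',cv2.resize(p[150:280,200:360] if n=='scene' else p[160:260,80:260],None,fx=4,fy=4)[...,::-1])
print(get_state()['contact_force'])
E
```

```text
t 9.52 p [0.5895 0.0387 0.0569] ex [-0.239  0.971 -0.005] ey [0.971 0.239 0.003] ez [ 0.004 -0.004 -1.   ] F [-0.19 -6.62 16.31] op 0.007 ff 8.4 q7 0.04
[-1.70811527 -5.77415557 16.40904834]
```

View pics/scene2.png

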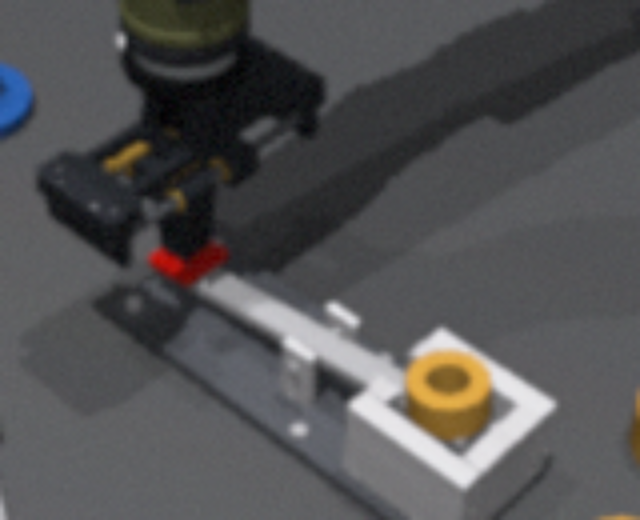

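The ring stands raised at about crop (448,385), with the tab held at about 17 N for over 1 s. I'll release the tab, rise and go over to the well while opening.

```bash
python3 -m inch '-1 0 0 -0.001 0 0 0;-1 0 0 -0.002 0 0 0;-1 0 0 -0.005 0 0 0;-1 0 0 -0.015 0 0 0;-1 0 0 -0.03 0 0 0;-1 0 0 -0.03 0 0 0;-1 0 0 -0.03 0 0 0;1 0 0 -0.02 0 0 0;1 0.02 0 0 0 0 0;1 0.03 0 0 0 0 0;1 0.03 0 0 0 0 0;1 0.03 0 0 0 0 0;1 0.03 0 0 0 0 0;1 0.02 0 0 0 0 0;1 0 0 0 0 0 0;1 0 0 0 0 0 0;1 0 0 0 0 0 0;1 0 0 0 0 0 0' >/dev/null; python3 st.py 0.5363 0.2515 0.2
python3 - <<'E'
from plant import *
import numpy as np,cv2
from h import *
for n in('wrist','top','scene'):
    cm=camera_model(n); p,d=snapshot(n);np.savez(n+'3.npz',p=p,d=d,**cm)
    if n=='wrist': cv2.imwrite(f'pics/{n}3.png',p[...,::-1])
    p,w=cloud(n+'3.npz'); h=cv2.cvtColor(p,cv2.COLOR_RGB2HSV).astype(int)
    near=np.hypot(w[...,0]-.535,w[...,1]-.25)<.045
    m=(h[...,0]>10)&(h[...,0]<35)&(h[...,1]>110)&near&(w[...,2]>.074)
    q=w[m]; 
    if len(q)<10: print(n,len(q)); continue
    (c,sz,a)=cv2.minAreaRect((q[:,:2]*1000).astype(np.float32)); print(n,len(q),q.mean(0).round(4),np.round(c,1),np.round(sz,1),np.percentile(q[:,2],[2,50,98]).round(4))
    # robust plane fit on top face
    for _ in range(8):
        A=np.c_[q[:,:2]-[.535,.25],np.ones(len(q))]; s=np.linalg.lstsq(A,q[:,2],rcond=None)[0]; e=q[:,2]-A@s
        q=q[(e>-1.0*e.std()-.0008)]
    bx=np.array([-.24,.971]); by=np.array([-.971,-.24])
    print('  plane',len(q),s.round(4),'slope bx,by',(s[:2]@bx).round(3),(s[:2]@by).round(3),'top rect',np.round(cv2.minAreaRect((q[:,:2]*1000).astype(np.float32))[0],1),'rms',e.std().round(4))
E
```

```text
t 11.12 p [0.5495 0.1956 0.1877] ex [-0.239  0.971 -0.001] ey [ 0.971  0.239 -0.   ] ez [ 0.    -0.001 -1.   ] F [-0.08 -0.02 -0.1 ] op 0.814 ff 0.0 q7 -0.19
shift [ 0.0574  0.0005 -0.0124]
wrist 2915 [0.5403 0.2386 0.1296] [539.8 240.1] [48.8 62.1] [0.0794 0.088  0.2745]
  plane 902 [ 1.0915 -3.2511  0.1406] slope bx,by -3.419 -0.28 top rect [544.2 242. ] rms 0.0099
top 0
scene 345 [0.5425 0.2474 0.1276] [543.8 242.4] [47.9 60.2] [0.0747 0.0866 0.4949]
  plane 99 [ 7.5268 -7.9842  0.2131] slope bx,by -9.559 -5.392 top rect [538.3 243.4] rms 0.056
```

View pics/wrist3.png

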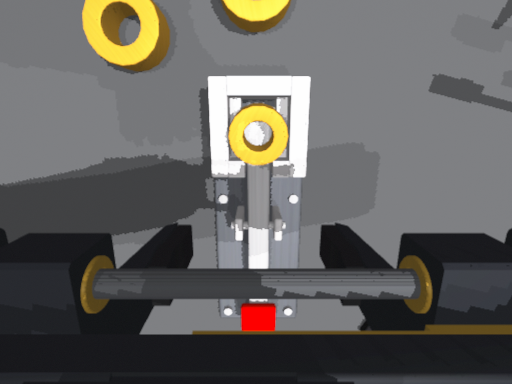

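The wrist view shows the raised ring clearly at (258,136), slightly off-centre in the well. Yellow gripper parts polluted the fit, so I'll filter by height.

Run:
```python
from h import *
bx=np.array([-.24,.971]); by=np.array([-.971,-.24])
for n in('wrist3','scene2','scene3','top2'):
    p,w=cloud(n+'.npz'); h=cv2.cvtColor(p,cv2.COLOR_RGB2HSV).astype(int)
    near=np.hypot(w[...,0]-.538,w[...,1]-.248)<.045
    m=(h[...,0]>10)&(h[...,0]<35)&(h[...,1]>110)&near&(w[...,2]>.072)&(w[...,2]<.11)
    q=w[m]
    if len(q)<30: print(n,len(q)); continue
    rng=np.random.default_rng(0); best=None
    for _ in range(500):
        a=q[rng.choice(len(q),3,False)]; nn=np.cross(a[1]-a[0],a[2]-a[0]); L=np.linalg.norm(nn)
        if L<1e-5: continue
        nn/=L*np.sign(nn[2]); 
        if nn[2]<.95: continue
        i=abs((q-a[0])@nn)<.0015
        if best is None or i.sum()>best.sum(): best=i
    t=q[best]; s=np.linalg.lstsq(np.c_[t[:,:2]-[.538,.248],np.ones(len(t))],t[:,2],rcond=None)[0]
    c,sz,_=cv2.minAreaRect((t[:,:2]*1000).astype(np.float32)); ce,r=cv2.minEnclosingCircle((t[:,:2]*1000).astype(np.float32))
    print(n,len(q),len(t),'slope bx,by',(s[:2]@bx).round(3),(s[:2]@by).round(3),'rect',np.round(c,1),np.round(sz,1),'circ',np.round(ce,1),round(r,1),'z',s[2].round(4))
    g=np.hypot(w[...,0]-.538,w[...,1]-.248)<.09
    wt=w[g&(w[...,2]>.069)&(w[...,2]<.074)&(h[...,1]<60)]
    if len(wt)>50: print('  well',np.round(cv2.minAreaRect((wt[:,:2]*1000).astype(np.float32)),1) if 0 else cv2.minAreaRect((wt[:,:2]*1000).astype(np.float32)))
```

```text
wrist3 2251 2010 slope bx,by 0.124 -0.001 rect [537.9 244.8] [48.3 48.3] circ [537.8 245. ] 24.6 z 0.0873
  well ((537.0674438476562, 250.30679321289062), (86.17095947265625, 85.31029510498047), 13.929884910583496)
scene2 327 143 slope bx,by 0.158 -0.018 rect [537.6 245.5] [46.8 45.1] circ [537.9 245.2] 24.8 z 0.0885
  well ((537.05322265625, 250.24191284179688), (88.21874237060547, 86.86247253417969), 13.300666809082031)
scene3 323 137 slope bx,by 0.083 0.062 rect [539.2 245.7] [43.7 46.4] circ [539.6 246.7] 24.2 z 0.0878
  well ((536.8395385742188, 250.0960235595703), (88.44876098632812, 87.76851654052734), 13.541820526123047)
top2 7
```

```bash
python3 -m inch '1 0.012 0 0.01 0 0 0;1 0.013 0 0.01 0 0 0;1 0.013 0 0.01 0 0 0;1 0.012 0 0.01 0 0 0;1 0 0 0 0 0.124 0;1 0 0 0 0 0 0;1 0 0 0 0 0 0' >/dev/null; python3 st.py 0.5379 0.2453 0.0845
```

```text
t 11.85 p [0.5371 0.2446 0.1464] ex [-0.237  0.964  0.122] ey [ 0.971  0.239 -0.002] ez [-0.031  0.118 -0.993] F [ 0.4  -0.14  0.42] op 1.004 ff 0.0 q7 -0.16
shift [-0.0071  0.0011  0.0615]
```

```bash
python3 -m inch '1 -0.0035 0.0005 0 0 0 0;1 -0.0036 0.0005 0.01 0 0 0;1 0 0 0.012 0 0 0;1 0 0 0.012 0 0 0;1 0 0 0.01 0 0 0;1 0 0 0.006 0 0 0;1 0 0 0.004 0 0 0;1 0 0 0.003 0 0 0;1 0 0 0.002 0 0 0;1 0 0 0.001 0 0 0;1 0 0 0 0 0 0;1 0 0 0 0 0 0' >/dev/null; python3 st.py 0.5379 0.2453 0.0845
```

```text
t 12.85 p [0.5382 0.2468 0.0876] ex [-0.24   0.963  0.124] ey [0.97  0.241 0.001] ez [-0.029  0.12  -0.992] F [-0.83 -0.77 -0.79] op 1.002 ff 0.0 q7 -0.15
shift [-0.0017 -0.0006  0.003 ]
```

```bash
python3 -m inch '1 -0.0015 0 0.0015 0 0 0;1 0 0 0.0015 0 0 0;1 0 0 0 0 0 0;1 0 0 0 0 0 0' >/dev/null; python3 st.py 0.5379 0.2453 0.0845;  python3 -m inch '-0.2 0 0 0 0 0 0;-0.2 0 0 0 0 0 0;-0.2 0 0 0 0 0 0;-0.2 0 0 0 0 0 0;-0.2 0 0 0 0 0 0;-0.2 0 0 0 0 0 0;-0.2 0 0 0 0 0 0;-0.2 0 0 0 0 0 0;-0.2 0 0 0 0 0 0;-0.2 0 0 0 0 0 0' 25 >/dev/null; python3 st.py
```

```text
t 13.18 p [0.5381 0.2456 0.0841] ex [-0.24   0.963  0.124] ey [ 0.97   0.241 -0.   ] ez [-0.03   0.12  -0.992] F [ 0.12  0.1  -0.39] op 1.0 ff 0.0 q7 -0.15
shift [-0.0002 -0.0003 -0.0004]
t 14.02 p [0.5384 0.2458 0.0842] ex [-0.24   0.963  0.124] ey [0.97  0.242 0.001] ez [-0.029  0.12  -0.992] F [0.73 0.26 0.13] op 0.565 ff 25.0 q7 -0.15
```

```bash
python3 -m inch '-0.2 0 0 -0.003 0 0 0;-0.2 0 0 -0.005 0 0 0;-0.2 0 0 -0.008 0 0 0;-0.2 0 0 -0.012 0 0 0;-0.2 0 0 -0.015 0 0 0;-0.2 0 0 -0.018 0 0 0;-0.2 0 0 -0.018 0 0 0;-0.2 0 0 -0.018 0 0 0;-0.2 0 0 -0.013 0 0 0;-0.2 0 0 -0.005 0 0 0;-0.2 0 0 0 0 -0.062 0;-0.2 0 0 0 0 -0.062 0;-0.2 0 0 0 0 0 0;-0.2 0 0 0 0 0 0;-0.2 0 0 0 0 0 0' >/dev/null; python3 st.py 0.622 -0.2095 0.19
python3 - <<'E'
from plant import *
import numpy as np,cv2
for n in('wrist','scene'):
    cm=camera_model(n); p,d=snapshot(n);np.savez(n+'4.npz',p=p,d=d,**cm)
p=np.hstack([cv2.resize(np.load(n+'4.npz')['p'],(400,300)) for n in('wrist','scene')]); cv2.imwrite('pics/both4.png',p[...,::-1])
E
```

```text
t 15.27 p [0.5412 0.2313 0.198 ] ex [-0.241  0.97   0.001] ey [ 0.97   0.241 -0.001] ez [-0.001  0.    -1.   ] F [ 0.08 -0.41 -3.67] op 0.565 ff 25.0 q7 -0.25
shift [-0.4472 -0.028   0.0078]
```

View pics/both4.png

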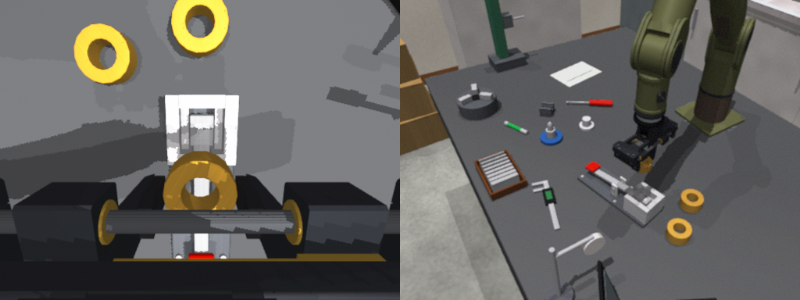

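The ring is held level and clear of the well, weighing about 3.6 N. I'll carry it past the stand so the wrist camera can measure the stand and ring together.

```bash
python3 -m inch '-0.2 -0.01 -0.001 0 0 0 0;-0.2 -0.02 -0.001 0 0 0 0;-0.2 -0.03 -0.0016 0 0 0 0;-0.2 -0.03 -0.0016 0 0 0 0;-0.2 -0.03 -0.0016 0 0 0 0;-0.2 -0.03 -0.0016 0 0 0 0;-0.2 -0.03 -0.0016 0 0 0 0;-0.2 -0.03 -0.0016 0 0 0 0;-0.2 -0.03 -0.0016 0 0 0 0;-0.2 -0.03 -0.0016 0 0 0 0;-0.2 -0.03 -0.0016 0 0 0 0;-0.2 -0.03 -0.0016 0 0 0 0;-0.2 -0.03 -0.0016 0 0 0 0;-0.2 -0.03 -0.0016 0 0 0 0;-0.2 -0.03 -0.0016 0 0 0 0;-0.2 -0.03 -0.0016 0 0 0 0;-0.2 -0.03 -0.0016 0 0 0 0;-0.2 -0.02 -0.001 0 0 0 0;-0.2 -0.01 -0.001 0 0 0 0;-0.2 0 0 0 0 0 0' >/dev/null; python3 -m inch '-0.2 0 0 0 0 0 0;-0.2 0 0 0 0 0 0'>/dev/null; python3 st.py 0.622 -0.2095 0.19
python3 - <<'E'
from plant import *
import numpy as np,cv2
for n in('wrist','scene'):
    cm=camera_model(n); p,d=snapshot(n);np.savez(n+'5.npz',p=p,d=d,**cm)
cv2.imwrite('pics/w5.png',np.load('wrist5.npz')['p'][...,::-1])
E
```

```text
t 17.2 p [ 0.6375 -0.2673  0.198 ] ex [-0.244  0.97   0.003] ey [0.97  0.244 0.   ] ez [-0.001  0.003 -1.   ] F [ 0.45  0.35 -3.09] op 0.56 ff 25.0 q7 0.5
shift [ 0.0598 -0.001   0.0082]
```

View pics/w5.png

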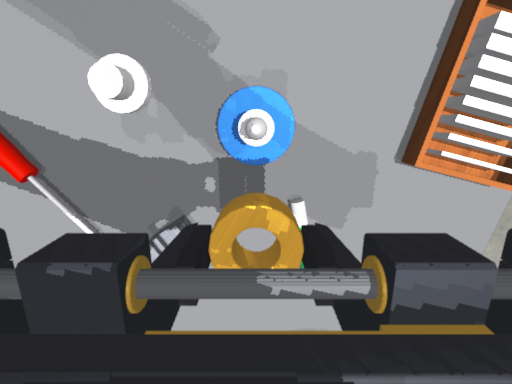

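The stand is at about (256,126), and the held ring shows in front at about (256,240).

Run:
```python
from h import *
from scipy.optimize import least_squares
def circ(q,R=None):
    f=lambda a:np.hypot(q[:,0]-a[0],q[:,1]-a[1])-(a[2] if R is None else R)
    s=least_squares(f,[*q.mean(0),.02],loss='soft_l1',f_scale=.0005); return s.x.round(4)
def edge(q,c0,n=48,o=True):
    a=np.arctan2(q[:,1]-c0[1],q[:,0]-c0[0]); rr=np.hypot(q[:,0]-c0[0],q[:,1]-c0[1]); k=((a+np.pi)/2/np.pi*n).astype(int); out=[]
    for i in range(n):
        j=np.where(k==i)[0]
        if len(j): out.append(q[j[np.argmax(rr[j]) if o else np.argmin(rr[j])]])
    return np.array(out)
for nm in('wrist5','scene5'):
    p,w=cloud(nm+'.npz'); h=cv2.cvtColor(p,cv2.COLOR_RGB2HSV).astype(int)
    g=np.hypot(w[...,0]-.622,w[...,1]+.2095)<.05
    bl=w[g&(h[...,0]>95)&(h[...,0]<130)&(h[...,1]>130)&(w[...,2]>.009)&(w[...,2]<.02)]
    z=w[...,2]; sh=w[g&(z>.042)&(z<.049)]; sp=w[g&(z>.055)&(z<.085)]
    for n,q in(('foot',bl),('shoulder',sh),('spindle',sp)):
        if len(q)>10: 
            e=edge(q[:,:2],(.622,-.2095)); print(nm,n,len(q),'fit',circ(e),'minc',np.round(cv2.minEnclosingCircle((q[:,:2]*1000).astype(np.float32))[0],1),'z',np.median(q[:,2]).round(4))
    br=(h[...,0]>10)&(h[...,0]<35)&(h[...,1]>110)&(np.hypot(w[...,0]-.6375,w[...,1]+.2673)<.05)&(z>.15)&(z<.225)
    q=w[br]; print(nm,'ring',len(q),np.percentile(q[:,2],[1,10,50,90,99]).round(4)) if len(q) else print('no ring')
    if nm=='wrist5':
        M=np.array([[-.244,.97,.003],[.97,.244,0],[-.001,.003,-1]]); P=np.array([.6375,-.2673,.198])
        t=(q-P)@M.T
        H,e=np.histogram(t[:,2],bins=np.arange(-.03,.05,.002)); print(dict(zip((e[:-1]*1000).round().astype(int).tolist(),H.tolist())))
        zt=np.median(t[np.abs(t[:,2]-e[np.argmax(H)]-.001)<.003,2]); top=t[abs(t[:,2]-zt)<.002]
        A=np.c_[top[:,:2],np.ones(len(top))]; print('top z',zt,'plane',np.linalg.lstsq(A,top[:,2],rcond=None)[0].round(4),'ext',top.min(0).round(4),top.max(0).round(4))
        eo=edge(top[:,:2],(0,0),72); eo=eo[(eo[:,0]>.004)]; print('outer R=25',circ(eo,.025),'free',circ(eo))
        side=t[(t[:,2]>zt+.004)]; print('side',len(side),circ(side[:,:2],.025),'zmax',np.percentile(side[:,2],99))
```

```text
wrist5 foot 3627 fit [ 0.6226 -0.2131  0.0423] minc [ 622.7 -213.2] z 0.0143
wrist5 shoulder 637 fit [ 0.6225 -0.213   0.0177] minc [ 622.5 -213. ] z 0.0453
wrist5 spindle 411 fit [ 0.6226 -0.2131  0.0101] minc [ 622.5 -213.1] z 0.0745
wrist5 ring 5134 [0.1789 0.1858 0.2003 0.2014 0.202 ]
{-30: 0, -28: 0, -26: 0, -24: 0, -22: 0, -20: 0, -18: 0, -16: 0, -14: 0, -12: 0, -10: 0, -8: 0, -6: 49, -4: 2938, -2: 622, 0: 171, 2: 192, 4: 159, 6: 167, 8: 152, 10: 148, 12: 140, 14: 135, 16: 136, 18: 103, 20: 22, 22: 0, 24: 0, 26: 0, 28: 0, 30: 0, 32: 0, 34: 0, 36: 0, 38: 0, 40: 0, 42: 0, 44: 0, 46: 0}
top z -0.002659052688237766 plane [ 0.0016 -0.001  -0.0027] ext [-0.0112 -0.0258 -0.0046] [ 0.0248  0.0238 -0.0007]
outer R=25 [-0.0007 -0.0011  0.02  ] free [-0.     -0.0011  0.0245]
side 1415 [0.0077 0.0093 0.02  ] zmax 0.020246743782055918
scene5 foot 287 fit [ 0.6233 -0.2106  0.0411] minc [ 624.  -211.2] z 0.0147
scene5 shoulder 55 fit [ 0.622  -0.2107  0.016 ] minc [ 622.2 -210.4] z 0.0456
scene5 spindle 57 fit [ 0.6233 -0.2096  0.0076] minc [ 623.5 -210.2] z 0.0692
scene5 ring 238 [0.1773 0.1822 0.1972 0.2024 0.2203]
```

```bash
python3 -m inch '-0.2 0 0 0.01 0 0 0;-0.2 0 0 0.015 0 0 0;-0.2 0 0 0.015 0 0 0;-0.2 0 0 0.015 0 0 0;-0.2 0 0 0.015 0 0 0;-0.2 0 0 0.01 0 0 0;-0.2 0 0 0.005 0 0 0;-0.2 0 0 0 0 0 0;-0.2 0 0 0 0 0 0;-0.2 0 0 0 0 0 0' >/dev/null; python3 st.py
cat > m6.py <<'E'
from plant import *
from h import *
from scipy.optimize import least_squares
from scipy.spatial.transform import Rotation as R
s=get_state(); M=R.from_quat(s['eef_rot']).as_matrix(); P=np.array(s['tool_pos'])
cm=camera_model('wrist'); p,d=snapshot('wrist'); np.savez('w6.npz',p=p,d=d,**cm); cv2.imwrite('pics/w6.png',p[...,::-1])
p,w=cloud('w6.npz'); h=cv2.cvtColor(p,cv2.COLOR_RGB2HSV).astype(int); t=(w-P)@M; z=w[...,2]
def edge(q,c0,n=72):
    a=np.arctan2(q[:,1]-c0[1],q[:,0]-c0[0]); rr=np.hypot(*(q-c0).T); k=((a+np.pi)/2/np.pi*n).astype(int)
    return np.array([q[j[np.argmax(rr[j])]] for j in(np.where(k==i)[0] for i in range(n)) if len(j)])
def circ(q,Rr):
    f=lambda a:np.hypot(q[:,0]-a[0],q[:,1]-a[1])-Rr
    return least_squares(f,q.mean(0),loss='soft_l1',f_scale=.0005).x.round(4)
g=np.hypot(w[...,0]-.6225,w[...,1]+.211)<.05
for n,lo,hi in(('foot',.009,.02),('shoulder',.042,.048),('spindle',.058,.085)):
    q=t[g&(z>lo)&(z<hi)]; c0=q[:,:2].mean(0); e=edge(q[:,:2],c0); print(n,len(q),'mean',c0.round(4),'free',least_squares(lambda a:np.hypot(e[:,0]-a[0],e[:,1]-a[1])-a[2],[*c0,.02],loss='soft_l1',f_scale=.0005).x.round(4),'zmax',np.percentile(z[g&(z>lo)&(z<hi)],99).round(4))
br=(h[...,0]>10)&(h[...,0]<35)&(h[...,1]>110)&(np.hypot(t[...,0],t[...,1])<.03)&(abs(t[...,2]+.0027)<.0025)
q=t[br][:,:2]; e=edge(q,np.zeros(2)); e=e[e[:,0]>.004]; print('ring',len(q),circ(e,.0247))
E
python3 m6.py
```

```text
t 18.13 p [ 0.6384 -0.2699  0.1142] ex [-0.242  0.97  -0.001] ey [0.97  0.242 0.002] ez [ 0.002 -0.001 -1.   ] F [ 0.    0.52 -3.93] op 0.562 ff 25.0 q7 0.49
foot 6732 mean [ 0.0615 -0.0019] free [ 0.0592 -0.0019  0.0425] zmax 0.0159
shoulder 1198 mean [ 0.06   -0.0017] free [ 0.0591 -0.0017  0.0177] zmax 0.0469
spindle 878 mean [ 0.0595 -0.0017] free [ 0.0592 -0.0017  0.0102] zmax 0.0794
ring 3572 [-0.0005 -0.0012]
```

View pics/w6.png

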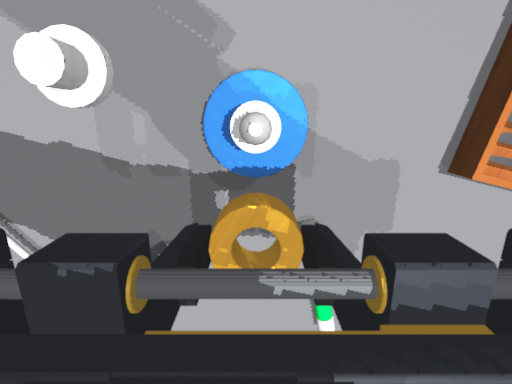

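By wrist-relative measurement the stand is (+0.0597, -0.0005) from the ring in tool axes. I'll move over it.

```bash
python3 -m inch '-0.2 0.008 0 0 0 0 0;-0.2 0.012 0 0 0 0 0;-0.2 0.012 0 0 0 0 0;-0.2 0.012 0 0 0 0 0;-0.2 0.01 -0.0005 0 0 0 0;-0.2 0.0057 0 0 0 0 0;-0.2 0 0 0 0 0 0;-0.2 0 0 0 0 0 0;-0.2 0 0 0 0 0 0' >/dev/null; python3 st.py 0.6235 -0.2121 0.0683
```

```text
t 18.93 p [ 0.6228 -0.213   0.1133] ex [-0.241  0.971 -0.001] ey [0.971 0.241 0.   ] ez [ 0.    -0.001 -1.   ] F [-0.15  0.67 -2.84] op 0.564 ff 25.0 q7 0.42
shift [0.0008 0.0009 0.045 ]
```

```bash
python3 -m inch '-0.2 0.0008 0.0009 0 0 0 0;-0.2 0 0 0.003 0 0 0;-0.2 0 0 0.003 0 0 0;-0.2 0 0 0.003 0 0 0;-0.2 0 0 0.002 0 0 0;-0.2 0 0 0.002 0 0 0;-0.2 0 0 0.002 0 0 0;-0.2 0 0 0.002 0 0 0;-0.2 0 0 0 0 0 0;-0.2 0 0 0 0 0 0' >/dev/null; python3 st.py 0.6235 -0.2121 0.0683
```

```text
t 19.77 p [ 0.6233 -0.211   0.0961] ex [-0.242  0.97   0.   ] ey [ 0.97   0.242 -0.   ] ez [-0.  0. -1.] F [ 0.16 -0.29 -2.06] op 0.562 ff 25.0 q7 0.41
shift [-0.0011 -0.0001  0.0278]
```

```bash
python3 -m inch '-0.2 0 0 0.001 0 0 0;-0.2 0 0 0.001 0 0 0;-0.2 0 0 0.001 0 0 0;-0.2 0 0 0.001 0 0 0;-0.2 0 0 0.001 0 0 0;-0.2 0 0 0 0 0 0;-0.2 0 0 0 0 0 0' >/dev/null; python3 st.py 0.6235 -0.2121 0.0683
```

```text
t 20.35 p [ 0.6233 -0.211   0.0911] ex [-0.242  0.97   0.   ] ey [ 0.97   0.242 -0.   ] ez [-0.  0. -1.] F [ 0.03  0.35 -3.12] op 0.563 ff 25.0 q7 0.41
shift [-0.0011 -0.0001  0.0228]
```

```bash
python3 -m inch '-0.2 -0.0005 0 0.001 0 0 0;-0.2 0 0 0.001 0 0 0;-0.2 0 0 0.001 0 0 0;-0.2 0 0 0.001 0 0 0;-0.2 0 0 0.001 0 0 0;-0.2 0 0 0 0 0 0;-0.2 0 0 0 0 0 0' >/dev/null; python3 st.py 0.6235 -0.2121 0.0683
```

```text
t 20.93 p [ 0.6234 -0.2114  0.0861] ex [-0.242  0.97   0.   ] ey [ 0.97   0.242 -0.   ] ez [-0.  0. -1.] F [-0.07  0.14 -2.5 ] op 0.562 ff 25.0 q7 0.41
shift [-0.0007 -0.0001  0.0178]
```

```bash
python3 -m inch '-0.2 0 0 0.001 0 0 0;-0.2 0 0 0.001 0 0 0;-0.2 0 0 0.001 0 0 0;-0.2 0 0 0.001 0 0 0;-0.2 0 0 0.001 0 0 0;-0.2 0 0 0 0 0 0;-0.2 0 0 0 0 0 0' >/dev/null; python3 st.py 0.6235 -0.2121 0.0683
```

```text
t 21.52 p [ 0.6235 -0.2114  0.0811] ex [-0.242  0.97   0.   ] ey [ 0.97   0.242 -0.   ] ez [-0.  0. -1.] F [ 0.22 -1.16 -3.54] op 0.562 ff 25.0 q7 0.41
shift [-0.0007 -0.0001  0.0128]
```

```bash
python3 -m inch '-0.2 -0.0006 0 0.001 0 0 0;-0.2 0 0 0.001 0 0 0;-0.2 0 0 0.001 0 0 0;-0.2 0 0 0.001 0 0 0;-0.2 0 0 0.001 0 0 0;-0.2 0 0 0 0 0 0;-0.2 0 0 0 0 0 0' >/dev/null; python3 st.py 0.6235 -0.2121 0.0683
```

```text
t 22.1 p [ 0.6236 -0.212   0.0761] ex [-0.242  0.97   0.   ] ey [ 0.97   0.242 -0.   ] ez [-0.  0. -1.] F [ 0.28 -0.75 -3.36] op 0.562 ff 25.0 q7 0.41
shift [-0.0001 -0.0001  0.0078]
```

```bash
python3 -m inch '-0.2 0 0 0.001 0 0 0;-0.2 0 0 0.001 0 0 0;-0.2 0 0 0.001 0 0 0;-0.2 0 0 0.001 0 0 0;-0.2 0 0 0 0 0 0;-0.2 0 0 0 0 0 0' >/dev/null; python3 st.py 0.6235 -0.2121 0.0683
```

```text
t 22.6 p [ 0.6236 -0.212   0.0721] ex [-0.242  0.97   0.   ] ey [ 0.97   0.242 -0.   ] ez [-0.  0. -1.] F [-0.65 -0.07 -2.75] op 0.563 ff 25.0 q7 0.41
shift [-0.0001 -0.0001  0.0038]
```

No side load, and 3.8 mm is left to the shoulder. I'll feel for it in half-millimetre rows.

```bash
python3 -m inch '-0.2 0 0 0.0007 0 0 0;-0.2 0 0 0.0007 0 0 0;-0.2 0 0 0.0007 0 0 0;-0.2 0 0 0.0007 0 0 0;-0.2 0 0 0 0 0 0;-0.2 0 0 0 0 0 0' >/dev/null; python3 st.py
```

```text
t 23.1 p [ 0.6236 -0.212   0.0693] ex [-0.242  0.97   0.   ] ey [ 0.97   0.242 -0.   ] ez [-0.  0. -1.] F [-0.45 -1.17 -2.78] op 0.56 ff 25.0 q7 0.41
```

```bash
python3 -m inch '-0.2 0 0 0.0005 0 0 0;-0.2 0 0 0.0005 0 0 0;-0.2 0 0 0 0 0 0;-0.2 0 0 0 0 0 0' >/dev/null; python3 st.py
```

```text
t 23.43 p [ 0.6237 -0.2121  0.0685] ex [-0.242  0.97  -0.   ] ey [0.97  0.242 0.   ] ez [ 0. -0. -1.] F [ 0.29 -0.39 -2.13] op 0.563 ff 25.0 q7 0.41
```

```bash
python3 -m inch '-0.2 0 0 0.0005 0 0 0;-0.2 0 0 0.0005 0 0 0;-0.2 0 0 0 0 0 0;-0.2 0 0 0 0 0 0' >/dev/null; python3 st.py
```

```text
t 23.77 p [ 0.6238 -0.2121  0.0684] ex [-0.242  0.97  -0.   ] ey [0.97  0.242 0.   ] ez [ 0. -0. -1.] F [-1.92  0.33  4.58] op 0.564 ff 25.0 q7 0.41
```

Seated: the shoulder is felt at +7 N, with z as predicted. I'll open and withdraw straight up.

```bash
python3 -m inch '-0.2 0 0 -0.0005 0 0 0;0.5 0 0 0 0 0 0;0.8 0 0 0 0 0 0;0.8 0 0 0 0 0 0;0.8 0 0 0 0 0 0;0.8 0 0 0 0 0 0;0.8 0 0 0 0 0 0' >/dev/null; python3 st.py; python3 -m inch '0.8 0 0 -0.003 0 0 0;0.8 0 0 -0.01 0 0 0;0.8 0 0 -0.015 0 0 0;0.8 0 0 -0.02 0 0 0;0.8 0 0 -0.02 0 0 0;0.8 0 0 -0.02 0 0 0;0.8 -0.02 0 -0.02 0 0 0;0.8 -0.03 0 0 0 0 0;0.8 -0.03 0 0 0 0 0;0.8 0 0 0 0 0 0;0.8 0 0 0 0 0 0;0.8 0 0 0 0 0 0' >/dev/null; python3 st.py
python3 - <<'E'
from plant import *
from h import *
cm=camera_model('wrist'); p,d=snapshot('wrist'); np.savez('w7.npz',p=p,d=d,**cm)
cv2.imwrite('pics/w7.png',p[...,::-1]); p,w=cloud('w7.npz'); h=cv2.cvtColor(p,cv2.COLOR_RGB2HSV).astype(int)
q=w[(h[...,0]>10)&(h[...,0]<35)&(h[...,1]>110)&(np.hypot(w[...,0]-.6225,w[...,1]+.212)<.04)&(w[...,2]>.066)&(w[...,2]<.08)]
print(len(q),np.median(q[:,2]),cv2.minEnclosingCircle((q[:,:2]*1000).astype(np.float32)),np.linalg.lstsq(np.c_[q[:,:2]-q[:,:2].mean(0),np.ones(len(q))],q[:,2],rcond=None)[0])
E
```

```text
t 24.35 p [ 0.6237 -0.212   0.0679] ex [-0.242  0.97   0.   ] ey [0.97  0.242 0.   ] ez [ 0.  0. -1.] F [ 0.91 -0.32  0.04] op 0.896 ff 0.0 q7 0.41
t 25.35 p [ 0.6429 -0.2889  0.1762] ex [-0.242  0.97   0.001] ey [0.97  0.242 0.   ] ez [ 0.     0.001 -1.   ] F [0.53 0.37 0.58] op 0.896 ff 0.0 q7 0.53
2196 0.07125426420906508 ((622.9157104492188, -213.25930786132812), 24.552085876464844) [0.00044128 0.00107031 0.07120551]
```

View pics/w7.png

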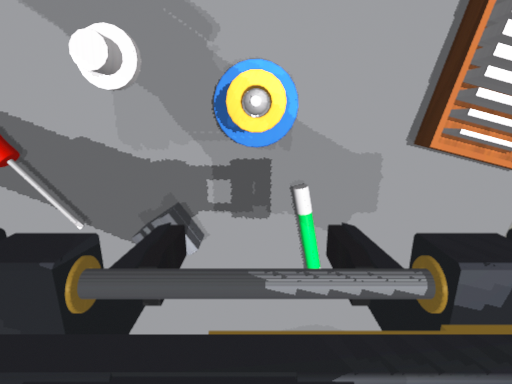

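The ring sits flat on the shoulder at (256,100). Its top is at 71.2 mm, it is level to 0.001 and centred on the stand, and the gripper is clear.

```bash
python3 -c "from plant import r; print(r.finish_job())"
```

```text
the job is handed in; nothing more can be done
None
```

I handed the job in at about 25 s. I held the tab against its stop at about 17 N for just over a second, and the ring now sits level and released on the stand's shoulder. I don't have the judge's verdict.

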